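Set the dial indicator against a setting blade

ROBOT

A 7-joint arm with a two-finger parallel gripper is mounted at the origin on the work surface. World frame = base frame: x ahead of the robot, y to its left, z up, the work surface at z = 0. Lengths are in m, angles in degrees, forces in N, time in s.
With the tool pointing down it reaches from about 0.4 to 0.85 m from the base axis. Payload 4.4 kg.
Tool frame: the origin (TCP) lies midway between the tips of the shut fingers; the grasp point (between the pads) lies 19 mm behind it; z points along the fingers, y is the direction in which the jaws open and shut (so a half turn about z gives the same grasp; the last joint's range is limited). The gripper opens to 94 mm and grips with 3 to 60 N. Pads are 16 mm wide; open, the fingers measure 119 mm over their backs; the gripper's body (75 mm by 177 mm) begins 78 mm behind the grasp point.
Start: joints at [62.349, 36.005, 2.206, 86.941, -1.547, 57.084, -1.146], TCP at [0.263, -0.594, 0.205] pointing down, gripper open.
Joint ranges: [-175.42, 175.42], [-21.48, 121.26], [-71.46, 75.88], [10.55, 141.38], [-63.04, 243.04], [13.31, 113.54], [-168.57, 168.57]. Speed limits (degrees/s): [147.25, 147.25, 180, 180, 180, 180, 180].

INTERFACE

Orientations are given as a 3x3 rotation matrix whose columns are the frame's x, y, z axes.
In Python, from cell import env, optics, sensors gives the robot as it stands. The module is installed in compiled form; this text tells all that it offers. Calls block until the motion is done:
- env.reach(position, orientation): joint-space move of the TCP to a pose.
- env.move_straight(position, rot=None, vel=0.15): straight line of the TCP; rot=None keeps the orientation; vel is the mean speed in m/s.
- env.goto_joints(angles): joint-space move.
- env.move_gripper(opening, force=None): finger opening in m; force is the grip in N (None keeps the last); returns when the fingers have stopped.
- env.sleep(seconds).
- env.inverse_kinematics(position, orientation): joint angles nearest the present ones, or None.
- optics.snapshot(name): name is "side" or "top"; returns the picture (384x512x3 uint8, blue, green, red); there is no depth.
- optics.calibration(name): a dict with "fx", "fy", "cx", "cy" (pixels), "R" (3x3) and "t" (3): a world point X has camera coordinates R X + t. Camera axes: x right, y down, z forward; pixel columns grow to the right and rows downward; lengths in m; the calibration is good to about 2 mm. A picture is of the moment at which its call begins. calibration takes no time and is no camera call.
A pose or a line that the arm cannot do raises env.IKError and nothing moves.
- env.close_job(): hands the job in, once; it reports no verdict.
Readings, each from a call of its own:
- sensors.read_time_s(): time.
- sensors.read_joint_positions(): joint angles.
- sensors.read_qvel(): joint speeds.
- sensors.read_effort(): joint torques, N m.
- sensors.read_tcp_pos(): TCP position.
- sensors.read_orientation(): TCP orientation.
- sensors.read_contact_force(): force on the tool from outside, world axes, zero at the start.
- sensors.read_moment(): the same for the moment, N m.
- sensors.read_grip_width(): finger opening in m.
Only numpy, scipy, OpenCV 4.12 (cv2) and the standard library are available. Lean on these libraries where they do the work, as an engineer would, in place of code of your own. Each camera call takes 0.05 s, during which the arm holds its last target.

TASK

Take the longer of the two flat steel setting blades out of the parking rest, slide it edgewise down into the slot of the holder on the indicator stand until it is fully home, and let go. Then turn the knurled brass knob clockwise, taking fresh grips as needed, until its pointer points at the small set tab on the rim of the scale, which brings the indicator up against the blade, and let go. Leave the set tab, the shorter blade and the other parts on the cart where they are.

Things in the scene. Friction and masses are not known exactly. Their poses are not given: they have to be found in the camera images.
- blade_grip (a point): the longer setting blade: a flat steel plate standing on its long edge, 80 mm long (its x), 70 mm tall (z up), 5 mm thick (y) with a thicker grip bar, 80 x 10 x 16 mm tall, along the top; 140 to 280 g. The point is the centre of the bar, 62 mm above the bottom edge; pinch the bar across its thickness from above. It starts in either groove of the rest
- short_blade_grip (a point): the shorter setting blade, same section and height but only 45 mm long, in the other groove of the rest (60 mm away, across the thickness); leave it. The point is the centre of its grip bar
- rest: grey plastic parking rest, 110 (x) x 100 (y) x 20 mm tall, fixed; origin at the centre of its underside. Two grooves along its x at y = +30 and -30 mm, 7 mm wide, floors 6 mm above the table
- slot (a point): centre of the floor, 17 mm above the table, of the slot in the steel holder at the left (+y) end of the indicator stand; slot 100 mm along x with closed ends (blade may stand anywhere in it), 7 mm wide (y), 17 mm deep, then lips flaring to 17 mm wide at 25 mm above the floor. A home blade stands on the floor, leaning up to 7 degrees. Beside it on the -y side the indicator is under 58 mm above the table
- knob_grip (a point): the knurled round brass knob, 40 mm in diameter, 34 mm tall, on a vertical axis on the grey gear housing at the right (-y) end of the stand, 215 mm from the slot; this point is on its axis, 75 mm above the table, 2 mm above the middle of the knurled part, whose top is at 90 mm. It turns with the joint knob
- knob (a joint): turn of the knob in rad, growing clockwise seen from above; 0 when the pointer points along the stand's -x; stops at -0.1 and 5.2. Friction about 0.06 N m, it stays where it is left. It drives the indicator carriage towards the slot at 6 mm per rad; its plunger gives way softly (under 0.5 N) against the blade
- tab (a joint): where the set tab stands, in the same sense and from the same zero as the knob: the pointer is on the tab when both joints read the same. The tab starts 2.9 to 4.4 rad clockwise of the pointer. Not to be moved
- pointer (a point): the outer end of the dark pointer bar on the knob's skirt, 40 mm from the axis, about 49 mm above the table
- tab_mark (a point): the inner end of the set tab, a dark 12 x 5 x 7 mm steel block on the rim of the white scale disc (98 mm across), 41.5 mm from the knob's axis; its top is 52 mm above the table
- clamp_ring: purple anodised ring, 72 mm across, 12 mm tall; leave it
- washer_a: white washer, 32 mm across, 5 mm tall; leave it
- washer_b: white washer, 32 mm across, 5 mm tall; leave it
- bracket: nickel L bracket, 45 x 25 x 34 mm; leave it
- lens: smoky quartz lens, 50 mm across, 10 mm tall; leave it
- wrench: steel wrench, 150 mm long, lying flat; leave it
There are look-alikes about, which are no part of the job. Leave any red look-alike of the part that bears blade_grip alone.

How it is judged (in metres and radians):
On the way, in this order (a step that is already met when the one before it is completed fails the run):
1. the longer blade stands fully home in the holder's slot, let go (x of blade_grip in the frame of slot between -0.013 and 0.013 m and y of blade_grip in the frame of slot between -0.011 and 0.011 m and z of blade_grip in the frame of slot between 0.055 and 0.0655 m and angle between blade_grip's own z axis and vertical below 0.17 rad and angle between the x axis of blade_grip and the x axis of slot, either way round below 0.15 rad and contact force between the fingers and anything else below 0.1 N), for 0.2 s.
2. the knob's pointer has been turned to the set tab (horizontal distance between pointer and tab_mark below 0.0053 m), for 0.2 s.
At the end, for the whole second after the job is handed in: The longer blade stands in the holder's slot, its bottom edge within 3.5 mm of the floor and leaning less than 10 degrees, the pointer's end is within 5.3 mm (about 7 degrees) of the set tab, and everything is released and at rest (all of step 1 and horizontal distance between pointer and tab_mark below 0.0053 m and linear speed of blade below 0.02 m/s and velocity of joint knob between -0.05 and 0.05 rad/s); the robot touches nothing.
It fails at once if a bystander (the shorter blade, ring, washers, bracket, lens, wrench) is moved by more than 25 mm (distance of any of short_blade_grip, clamp_ring, washer_a, washer_b, bracket, lens, wrench from where it was at the start of the episode above 0.025 m).
It fails at once if the set tab is moved by more than 5 mm (distance of tab_mark from where it was at the start of the episode above 0.005 m).
It also fails if it takes over 54 s, if anything falls off the work surface, if the arm or the gripper's body presses on something with over 40 N, if the wrist force passes 120 N, or if a joint passes its speed limit or range.

## Working session

There is one attempt and no reset: what is moved stays moved. The work goes in short steps, each a Python script; the robot and the scene stay as the last script left them, time stands still between calls to the robot, and variables do not carry over. Pictures are saved under pics/ and viewed, and the job is handed in when it is done.

```bash
mkdir -p pics; python3 - <<'E'
from cell import env, optics, sensors
import cv2,numpy as np
for n in("side","top"):
    cv2.imwrite(f"pics/{n}0.png",optics.snapshot(n)); c=optics.calibration(n); print(n,c)
    print(-np.array(c['R']).T@np.array(c['t']))
print(sensors.read_time_s(),sensors.read_tcp_pos(),sensors.read_orientation(),sensors.read_grip_width())
E
```

```text
side {'fx': 466.4779656054591, 'fy': 466.4779656054591, 'cx': 252.6179181547546, 'cy': 190.12207540367692, 'R': array([[-0.83661545, -0.54734199, -0.02216617],
       [-0.29374222,  0.48240662, -0.82522686],
       [ 0.46237441, -0.6838864 , -0.56436628]]), 't': array([0.48863684, 0.23029055, 1.27290955])}
[-0.11211362  1.0268833   0.91926039]
top {'fx': 368.5069265060675, 'fy': 368.5069265060675, 'cx': 259.8002871478968, 'cy': 193.61875153847615, 'R': array([[-0.02683351, -0.99926263,  0.02746197],
       [-0.98343067,  0.0214613 , -0.18000979],
       [ 0.17928768, -0.03183724, -0.9832814 ]]), 't': array([-0.02239753,  0.59318251,  0.90624186])}
[ 0.42027487 -0.00625924  0.9984845 ]
0.1 [ 0.262935   -0.59383129  0.20467244] [[ 9.14397316e-01  4.04817342e-01 -6.84808561e-04]
 [ 4.04817919e-01 -9.14396165e-01  1.45088267e-03]
 [-3.88438583e-05 -1.60390599e-03 -9.99998713e-01]] 0.09378770844237352
```

View pics/side0.png

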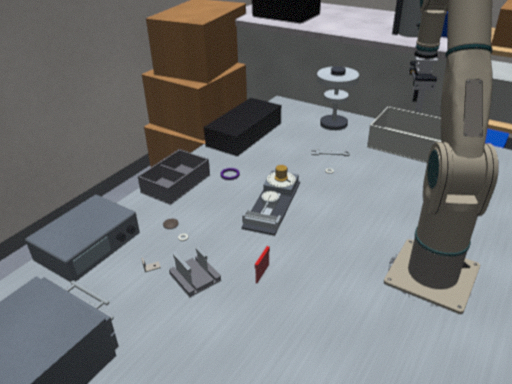

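View pics/top0.png

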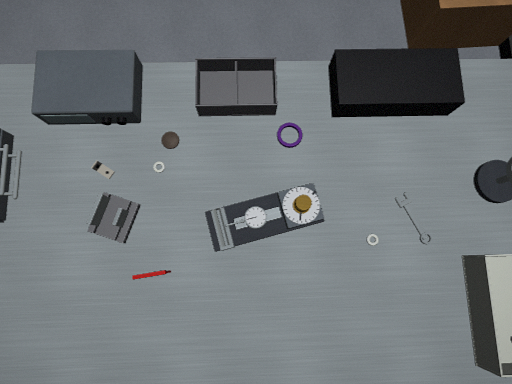

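```bash
python3 - <<'E'
import cv2,numpy as np
t=cv2.imread("pics/top0.png"); s=cv2.imread("pics/side0.png")
def crop(im,x0,y0,x1,y1,k,n):
    c=cv2.resize(im[y0:y1,x0:x1],None,fx=k,fy=k,interpolation=cv2.INTER_CUBIC)
    for x in range((x0+9)//10*10,x1,10):
        cv2.putText(c,str(x),(int((x-x0+.5)*k),8),0,.3,(0,255,255),1); cv2.line(c,(int((x-x0+.5)*k),10),(int((x-x0+.5)*k),14),(0,255,255),1)
    for y in range((y0+9)//10*10,y1,10):
        cv2.putText(c,str(y),(0,int((y-y0+.5)*k)+3),0,.3,(0,255,255),1);cv2.line(c,(20,int((y-y0+.5)*k)),(24,int((y-y0+.5)*k)),(0,255,255),1)
    cv2.imwrite(n,c); print(c.shape)
crop(t,80,185,150,250,9,"pics/c_rest_top.png")
crop(t,200,175,330,255,6,"pics/c_stand_top.png")
crop(s,160,240,230,300,9,"pics/c_rest_side.png")
crop(s,235,155,310,235,7,"pics/c_stand_side.png")
E
```

```text
(585, 630, 3)
(480, 780, 3)
(540, 630, 3)
(560, 525, 3)
```

View pics/c_rest_top.png

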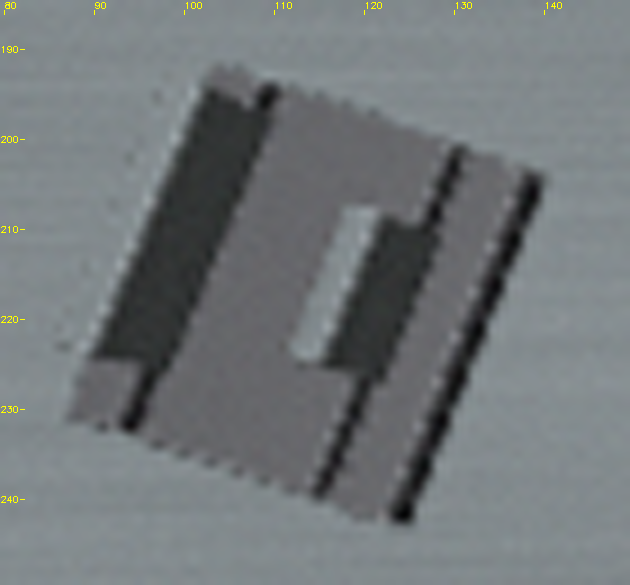

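View pics/c_stand_top.png

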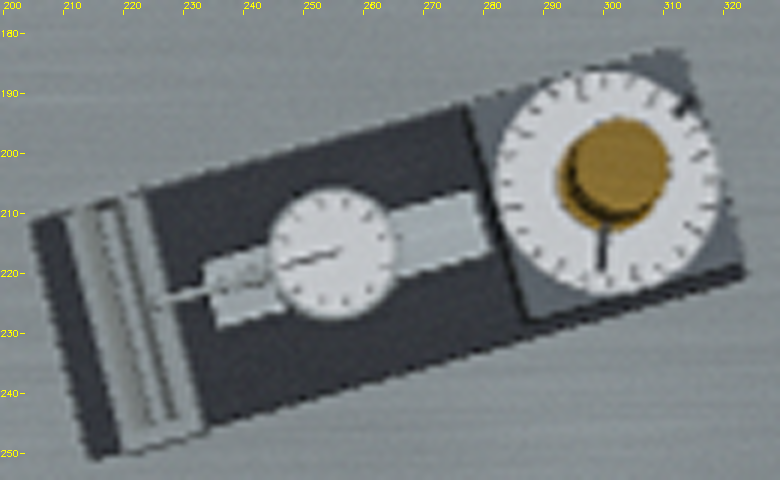

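View pics/c_rest_side.png

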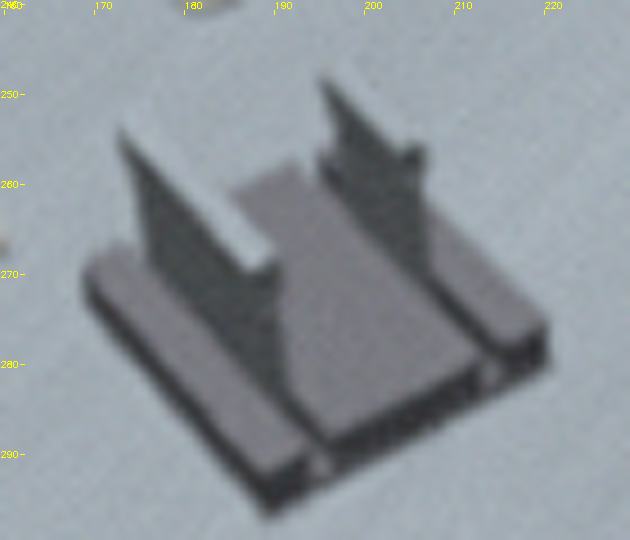

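View pics/c_stand_side.png

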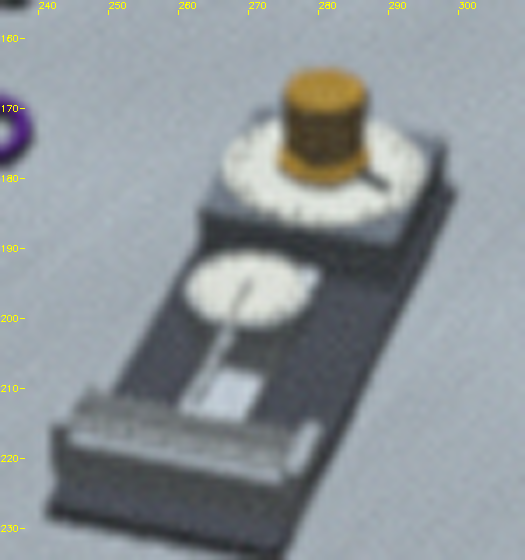

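```bash
cat > h.py <<'E'
import numpy as np, cv2
from cell import env, optics, sensors
C={n:optics.calibration(n) for n in("side","top")}
def proj(n,X):
    c=C[n];p=np.atleast_2d(X)@np.array(c['R']).T+c['t'];return np.c_[c['fx']*p[:,0]/p[:,2]+c['cx'],c['fy']*p[:,1]/p[:,2]+c['cy']]
def at(n,uv,z):
    c=C[n];R=np.array(c['R']);o=-R.T@c['t'];d=R.T@np.array([(uv[0]-c['cx'])/c['fx'],(uv[1]-c['cy'])/c['fy'],1]);return o+d*(z-o[2])/d[2]
def fr(p,yaw):
    c,s=np.cos(yaw),np.sin(yaw);R=np.array([[c,-s,0],[s,c,0],[0,0,1]])
    return lambda L:np.atleast_2d(L)@R.T+np.array([p[0],p[1],0])
def crop(im,x0,y0,x1,y1,k,n,lines=()):
    c=cv2.resize(im[y0:y1,x0:x1],None,fx=k,fy=k,interpolation=cv2.INTER_CUBIC)
    for x in range((x0+9)//10*10,x1,10):
        cv2.putText(c,str(x),(int((x-x0+.5)*k),8),0,.3,(0,255,255),1); cv2.line(c,(int((x-x0+.5)*k),10),(int((x-x0+.5)*k),14),(0,255,255),1)
    for y in range((y0+9)//10*10,y1,10):
        cv2.putText(c,str(y),(0,int((y-y0+.5)*k)+3),0,.3,(0,255,255),1);cv2.line(c,(20,int((y-y0+.5)*k)),(24,int((y-y0+.5)*k)),(0,255,255),1)
    for pts,col in lines:
        q=((pts-[x0,y0]+.5)*k).astype(int);cv2.polylines(c,[q.reshape(-1,1,2)],False,col,1)
    cv2.imwrite(n,c)
E
python3 - <<'E'
from h import *
T=lambda x,y,k,x0,y0:(x0+x/k-.5,y0+y/k-.5)
rt=[T(*p,9,80,185) for p in[(212,65),(530,172),(392,517),(68,418)]]
rs=[T(*p,9,160,240) for p in[(290,155),(545,325),(268,475),(85,275)]]
for p in rt: print('rt',at('top',p,.02)[:2].round(4))
for p in rs: print('rs',at('side',p,.02)[:2].round(4))
st=lambda *p:T(*p,6,200,175); ss=lambda *p:T(*p,7,235,155)
print('knobtop',at('top',st(622,163),.09)[:2],at('side',ss(326,92),.09)[:2])
for z in(.044,.046): print('disc',z,at('top',st(608,182),z)[:2],at('side',ss(323,170),z)[:2])
print('ptr',at('top',st(600,268),.049)[:2],at('side',ss(386,187),.049)[:2])
print('tab',at('top',st(680,112),.052)[:2])
for p in[(30,220),(660,50),(745,275),(95,460),(465,103),(527,318)]: print(p,at('top',st(*p),.01)[:2].round(4))
# holder top
for p in[(65,208),(147,190),(208,428),(120,452)]: print('H',at('top',st(*p),.042)[:2].round(4))
E
```

```text
rt [0.613  0.3807]
rt [0.5787 0.2861]
rt [0.4783 0.3226]
rt [0.5093 0.417 ]
rs [0.589  0.3073]
rs [0.4759 0.3251]
rs [0.5079 0.4162]
rs [0.6082 0.3823]
knobtop [ 0.56306157 -0.14379306] [ 0.55876504 -0.14068336]
disc 0.044 [ 0.56201083 -0.14419927] [ 0.56040227 -0.14168417]
disc 0.046 [ 0.56171384 -0.14391024] [ 0.55886554 -0.13901396]
ptr [ 0.52377052 -0.13823913] [ 0.52287978 -0.13776262]
tab [ 0.59102193 -0.17607663]
(30, 220) [0.5557 0.112 ]
(660, 50) [ 0.6277 -0.1759]
(745, 275) [ 0.5233 -0.2091]
(95, 460) [0.4485 0.0835]
(465, 103) [ 0.6049 -0.0854]
(527, 318) [ 0.5063 -0.1098]
H [0.5563 0.093 ]
H [0.5634 0.0573]
H [0.4598 0.0323]
H [0.4507 0.0699]
```

```bash
cat > ov.py <<'E'
from h import *
import sys
t=cv2.imread("pics/top0.png"); s=cv2.imread("pics/side0.png")
rest=(np.array([.5445,.3525]),np.radians(-19.6)); bx=0.0
knob=np.array([.5608,-.1425]); yaw=np.radians(14.0)
f=fr(*rest)
def rect(f,x0,x1,y0,y1,z): return f([[x0,y0,z],[x1,y0,z],[x1,y1,z],[x0,y1,z],[x0,y0,z]])
def lines(n):
    L=[]
    L.append((proj(n,rect(f,-.055,.055,-.05,.05,.02)),(0,255,0)))
    L.append((proj(n,rect(f,bx-.04,bx+.04,.025,.035,.076)),(0,0,255)))
    L.append((proj(n,rect(f,bx-.04,bx+.04,.0275,.0325,.020)),(255,0,255)))
    c,s_=np.cos(yaw),np.sin(yaw); slot=knob+.215*np.array([-s_,c]); g=fr(slot,yaw)
    L.append((proj(n,rect(g,-.05,.05,-.0085,.0085,.042)),(0,0,255)))
    L.append((proj(n,rect(g,-.05,.05,-.0035,.0035,.034)),(255,0,255)))
    a=np.linspace(0,6.283,60);k=fr(knob,yaw)
    L.append((proj(n,k(np.c_[.02*np.cos(a),.02*np.sin(a),0*a+.09])),(255,0,0)))
    L.append((proj(n,k(np.c_[.049*np.cos(a),.049*np.sin(a),0*a+.045])),(0,255,0)))
    return L,slot
for n,im in(("top",t),("side",s)):
    L,slot=lines(n)
    if n=="top":
        crop(im,80,185,150,250,9,"pics/o_rt.png",L);crop(im,200,175,330,255,6,"pics/o_st.png",L)
    else:
        crop(im,160,240,230,300,9,"pics/o_rs.png",L);crop(im,235,155,310,235,7,"pics/o_ss.png",L)
print(slot)
a,b,c,d=[cv2.imread(f"pics/o_{x}.png") for x in("rt","rs","st","ss")]
H=lambda i,h:cv2.resize(i,(int(i.shape[1]*h/i.shape[0]),h))
cv2.imwrite("pics/o1.png",np.hstack([H(a,370),H(b,370)])); cv2.imwrite("pics/o2.png",np.hstack([H(c,290),H(d,290)]))
E
python3 ov.py
```

```text
[0.50878679 0.06611358]
```

View pics/o1.png

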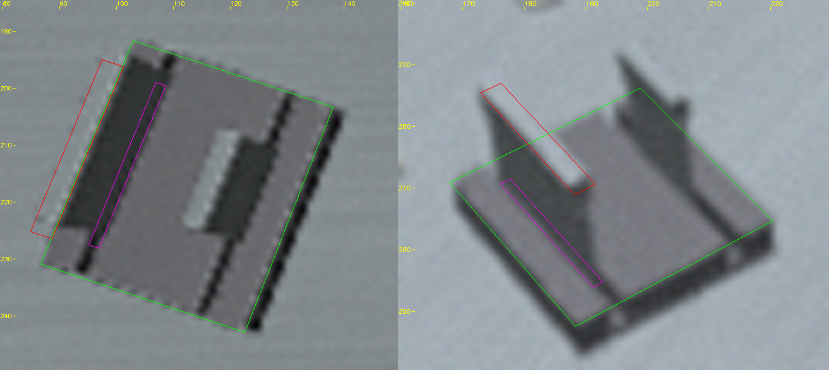

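View pics/o_st.png

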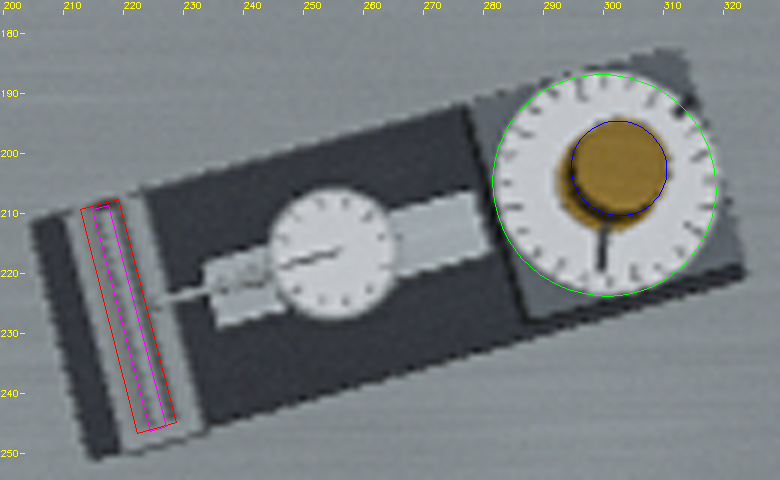

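View pics/o_ss.png

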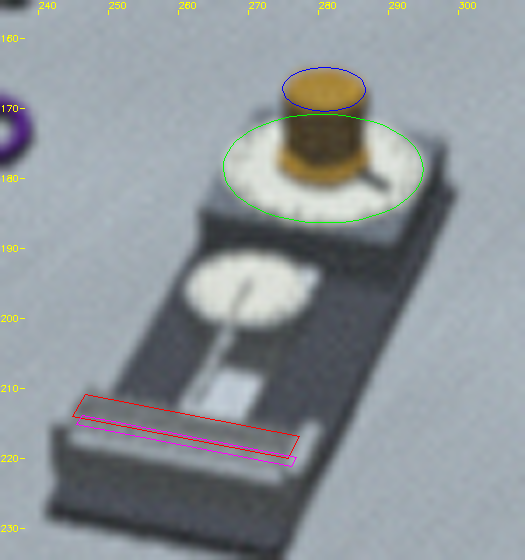

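```bash
python3 - <<'E'
from h import *
t=cv2.imread("pics/top0.png"); s=cv2.imread("pics/side0.png")
crop(t,205,203,240,255,11,"pics/z1.png"); crop(s,238,205,288,238,11,"pics/z2.png")
a,b=cv2.imread("pics/z1.png"),cv2.imread("pics/z2.png")
b=cv2.resize(b,None,fx=.72,fy=.72); o=np.zeros((572,800,3),np.uint8); o[:a.shape[0],:385]=a;o[:b.shape[0],390:390+b.shape[1]]=b
cv2.imwrite("pics/z.png",o)
E
```

```text
(no output)
```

View pics/z.png

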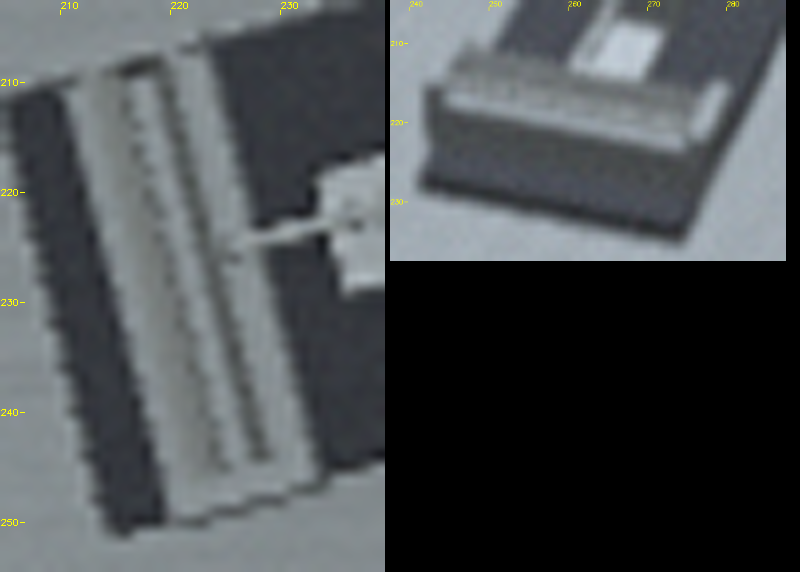

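```bash
cat >> h.py <<'E'
def ori(deg):
    a=np.radians(deg);c,s=np.cos(a),np.sin(a);return np.array([[c,s,0],[s,-c,0],[0,0,-1.]])
REST=(np.array([.5445,.3525]),np.radians(-19.6)); KNOB=np.array([.5608,-.1425]); YAW=14.0
SLOT=np.array([.5088,.0661])
BL=fr(*REST)([[.003,.03,0]])[0]
def st(): print('t',round(sensors.read_time_s(),2),'tcp',sensors.read_tcp_pos().round(4),'F',np.round(sensors.read_contact_force(),2),'w',round(sensors.read_grip_width(),4))
E
python3 - <<'E'
from h import *
t=cv2.imread("pics/top0.png")
print(BL)
q=[]
for nm,p,y in(('blade',[*BL[:2],.053],-19.6),('bladeup',[*BL[:2],.2],-19.6),('slotup',[*SLOT,.2],14),('slot',[*SLOT,.064],14),('slot180',[*SLOT,.064],194)):
    r=env.inverse_kinematics(p,ori(y)); print(nm,None if r is None else np.round(r,1))
for y in range(0,360,30):
    r=env.inverse_kinematics([*KNOB,.059],ori(y)); print(y,None if r is None else np.round(r,1))
E
```

```text
[0.55738972 0.37975537 0.        ]
blade [ -46.1   49.2   16.8   89.8  -18.5   43.7 -130.9]
bladeup [ -32.9   38.5   -6.7   82.8    4.9   59.  -150.3]
slotup [ -7.8  25.2  -3.9 108.9   2.3  46.  -88.9]
slot [-14.   37.5   5.2 115.8  -7.   26.9 -79.6]
slot180 [ 14.4  42.4 -38.4 115.   43.2  37.7  51.4]
0 [  6.8  41.7   7.3 105.7  -8.9  33.1 -70.2]
30 [ 11.   41.4   0.8 105.6  -1.   32.9 -47.6]
60 [ 15.1  41.5  -5.7 105.5   6.9  33.4 -24.9]
90 [ 19.2  41.8 -12.2 105.4  14.5  34.3  -2. ]
120 [ 23.2  42.5 -18.5 105.2  21.6  35.7  21.5]
150 [ 27.3  43.5 -25.2 105.1  28.6  37.8  45.1]
180 [ 31.8  45.1 -32.8 105.   36.1  40.7  68.5]
210 [ 45.9  55.9 -60.9 104.6  58.7  57.9  79.7]
240 [ -11.4   47.7   38.1  106.3  -43.3   41.7 -158.4]
270 [  -7.    45.3   30.   106.1  -35.2   38.1 -135.8]
300 [  -2.5   43.6   22.5  106.   -26.9   35.7 -113.4]
330 [  2.6  42.3  14.1 105.9 -17.2  33.9 -92.5]
```

Three blade-like parts are in view:
- **Left groove:** top (93,210), side (181,262). The 80 mm overlay matches it, so this is the longer blade.
- **Right groove:** top (117,216). It is about 45 mm long, so it is the shorter blade.
- **Red plate:** top (152,275). This is the look-alike and I'll leave it alone.

The crop and overlay above confirm the left one, so I'll move to it.

```bash
python3 - <<'E'
from h import *
env.move_gripper(.04,30)
env.reach([*BL[:2],.15],ori(-19.6)); st()
env.move_straight([*BL[:2],.085],vel=.1); st()
cv2.imwrite("pics/s1.png",optics.snapshot("side"));cv2.imwrite("pics/t1.png",optics.snapshot("top"))
s=cv2.imread("pics/s1.png");t=cv2.imread("pics/t1.png")
crop(s,150,200,240,300,6,"pics/a.png")
crop(t,70,170,160,270,6,"pics/b.png")
E
```

```text
t 4.6 tcp [0.5581 0.3788 0.1501] F [-0.07 -1.04  0.39] w 0.04
t 5.4 tcp [0.5579 0.38   0.0855] F [0.44 0.05 0.05] w 0.0398
```

View pics/a.png

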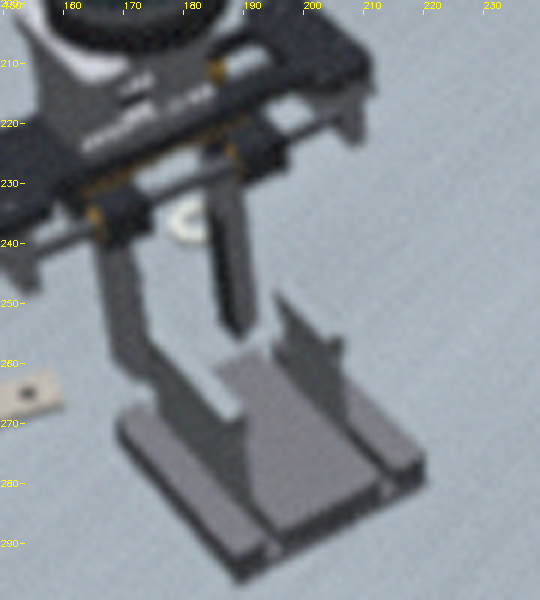

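View pics/b.png

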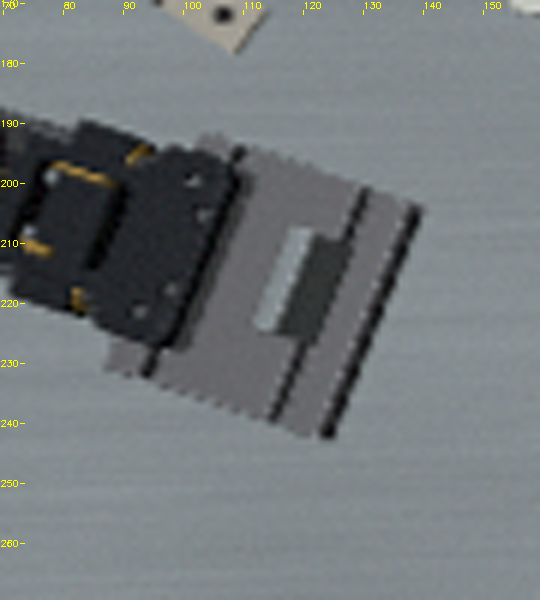

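The fingers straddle the bar: tips at side (172,260) and (189,254), bar between them at (181,262). I'll go down and grip.

```bash
python3 - <<'E'
from h import *
env.move_straight([*BL[:2],.053],vel=.08); st()
env.move_gripper(.0,30); st()
env.move_straight([*BL[:2],.16],vel=.12); st()
s=optics.snapshot("side");crop(s,140,150,240,300,4,"pics/a2.png")
E
```

```text
t 6.05 tcp [0.5571 0.3796 0.0523] F [-0.12  0.53  0.13] w 0.0399
t 6.62 tcp [0.5575 0.3797 0.0533] F [ 0.01 -0.05  1.63] w 0.01
t 7.67 tcp [0.5567 0.3793 0.159 ] F [ 0.42 -0.14 -2.5 ] w 0.0097
```

View pics/a2.png

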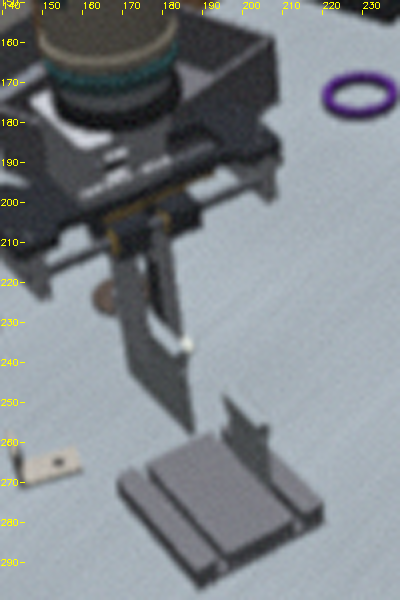

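```bash
python3 - <<'E'
from h import *
p=sensors.read_tcp_pos();R=sensors.read_orientation()
x=R[:,0]
for d in(-.04,.04): print(d,proj('side',p+x*d+np.array([0,0,-.047])),)
env.reach([*SLOT,.15],ori(YAW)); st()
env.move_straight([*SLOT,.105],vel=.08); st()
s=optics.snapshot("side");t=optics.snapshot("top")
p=sensors.read_tcp_pos();R=sensors.read_orientation();x=R[:,0];print(R.round(4))
L=[(proj('side',np.array([p+x*d+np.array([0,0,h]) for d,h in((-.04,-.047),(.04,-.047),(.04,.007),(-.04,.007),(-.04,-.047))])),(0,0,255))]
g=fr(SLOT,np.radians(YAW))
L.append((proj('side',g([[-.05,-.0085,.042],[.05,-.0085,.042],[.05,.0085,.042],[-.05,.0085,.042],[-.05,-.0085,.042]])),(0,255,0)))
crop(s,225,140,315,240,6,"pics/a3.png",L);crop(s,225,140,315,240,6,"pics/a3n.png")
crop(t,190,170,330,265,5,"pics/b3.png")
E
```

```text
-0.04 [[188.2478608  259.21303155]]
0.04 [[172.75089058 243.00620548]]
t 8.93 tcp [0.5096 0.0675 0.1501] F [-0.14 -0.15 -2.49] w 0.0096
t 9.64 tcp [0.5091 0.0664 0.1051] F [ 0.23 -0.84 -2.64] w 0.0098
[[ 9.703e-01  2.420e-01  1.100e-03]
 [ 2.420e-01 -9.703e-01  2.000e-04]
 [ 1.200e-03  1.000e-04 -1.000e+00]]
```

View pics/a3.png

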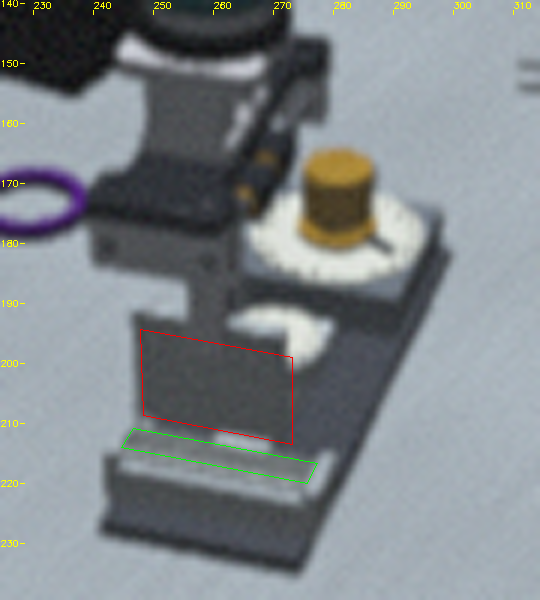

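View pics/a3n.png

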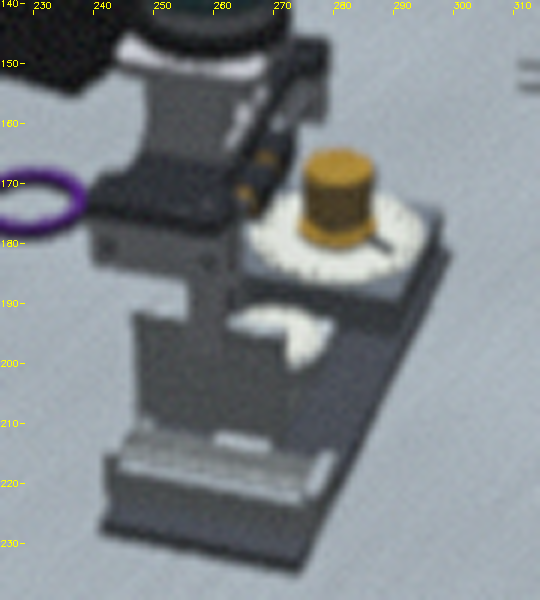

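View pics/b3.png

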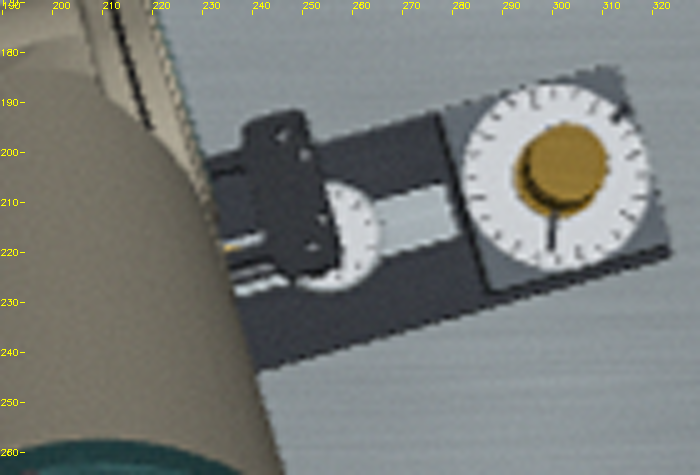

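```bash
python3 - <<'E'
from h import *
for z in(.092,.086,.081,.076,.072,.069,.067,.065,.064,.063,.062,.061):
    env.move_straight([*SLOT,z],rot=ori(YAW),vel=.04); f=sensors.read_contact_force(); m=sensors.read_moment()
    print(z,sensors.read_tcp_pos().round(4),f.round(2),m.round(2))
    if np.linalg.norm(f-[0,0,-2.6])>9: break
st()
s=optics.snapshot("side");crop(s,225,140,315,240,6,"pics/a4.png")
E
```

```text
0.092 [0.5086 0.0661 0.0917] [-0.58 -0.5  -1.68] [ 0.01 -0.01  0.01]
0.086 [0.5085 0.066  0.0857] [-0.62  0.72 -2.79] [ 0.03  0.01 -0.02]
0.081 [0.5087 0.0659 0.0807] [ 0.   -0.49 -2.5 ] [-0.12  0.01  0.01]
0.076 [0.5086 0.0659 0.0757] [-0.1  -0.73 -3.04] [-0.28 -0.09 -0.02]
0.072 [0.5087 0.0659 0.0717] [ 0.22 -1.26 -3.25] [-0.38 -0.19 -0.01]
0.069 [0.5088 0.0659 0.0688] [ 1.09 -1.76 -3.22] [-0.41 -0.19 -0.04]
0.067 [0.5089 0.0659 0.0669] [ 1.82 -2.27 -3.49] [-0.56 -0.28 -0.08]
0.065 [0.5089 0.0659 0.0649] [ 1.72 -2.46 -4.25] [-0.65 -0.37 -0.07]
0.064 [0.509  0.0659 0.0642] [-0.51 -2.2   0.53] [-0.75 -0.2   0.01]
0.063 [0.509  0.0659 0.0641] [-1.2  -3.51 10.76] [-0.8   0.36 -0.02]
t 12.57 tcp [0.509  0.0659 0.0641] F [-1.2  -3.51 10.76] w 0.0094
```

View pics/a4.png

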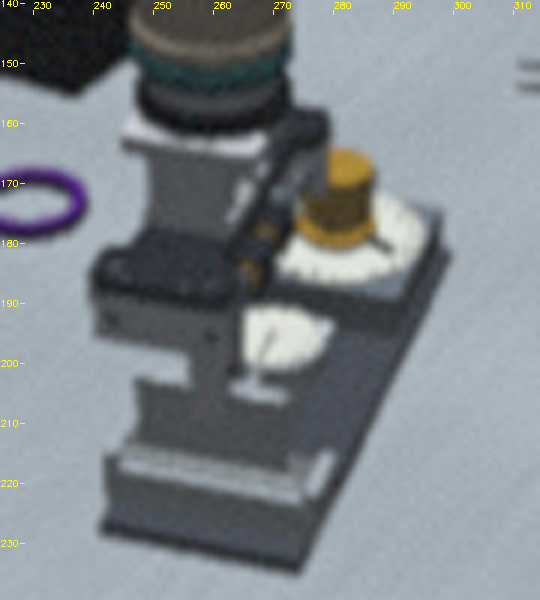

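Contact came exactly at the predicted floor height: TCP z 0.064, 10.8 N. I'll release, back off and check.

```bash
python3 - <<'E'
from h import *
env.move_gripper(.035,30); st()
p=sensors.read_tcp_pos()
env.move_straight([p[0],p[1],.16],rot=ori(YAW),vel=.12)
# toward knob, above, q7 turned
env.reach([*KNOB,.16],ori(60)); st(); print(sensors.read_joint_positions().round(1))
s=optics.snapshot("side");t=optics.snapshot("top")
cv2.imwrite("pics/s5.png",s);cv2.imwrite("pics/t5.png",t)
g=fr(SLOT,np.radians(YAW))
def L(n): return [(proj(n,g([[-.04,-.005,.087],[.04,-.005,.087],[.04,.005,.087],[-.04,.005,.087],[-.04,-.005,.087]])),(0,0,255))]
crop(s,225,140,315,240,6,"pics/a5.png",L('side'));crop(t,195,170,275,265,6,"pics/b5.png",L('top'))
E
```

```text
t 13.21 tcp [0.5087 0.0662 0.0629] F [ 0.15  0.2  -0.25] w 0.0349
t 15.13 tcp [ 0.5605 -0.141   0.1594] F [-0.1   0.64  0.35] w 0.035
[ 24.3  34.4 -20.1 101.1  15.2  47.3 -33. ]
```

View pics/a5.png

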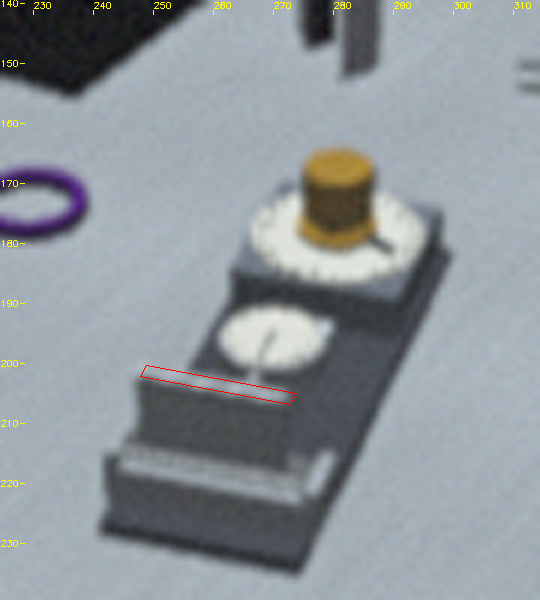

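View pics/b5.png

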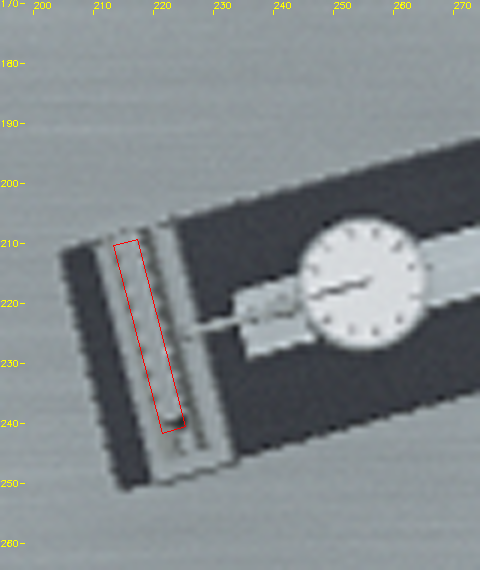

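Blade is home: its bar at side (247–271, 203) and top (218,225) lines up with the home overlay. Next is the knob. I'll straddle it, wind joint 7 back while open, grip, and turn with joint 7 alone.

```bash
python3 - <<'E'
from h import *
env.move_gripper(.062,25)
env.move_straight([*KNOB,.1],rot=ori(60),vel=.12)
env.move_straight([*KNOB,.059],rot=ori(60),vel=.08); st()
q=np.array(sensors.read_joint_positions()); print(q.round(1))
q1=q.copy(); q1[6]+=140; print(q1[6])
env.goto_joints(q1); st()
env.move_gripper(.0,8); st()
print(sensors.read_moment().round(2))
s=optics.snapshot("side");crop(s,225,130,325,240,5,"pics/a6.png")
E
```

```text
t 17.16 tcp [ 0.5609 -0.1424  0.059 ] F [0.23 1.08 0.4 ] w 0.0622
[ 21.9  42.3 -16.5 105.3  19.4  35.2 -36.4]
103.56027579411715
t 19.25 tcp [ 0.561  -0.1424  0.0591] F [-0.45 -0.7  -0.52] w 0.062
t 19.73 tcp [ 0.5615 -0.1442  0.059 ] F [ 1.93 -5.25 -3.03] w 0.0402
[-1.03 -0.59  0.03]
```

View pics/a6.png

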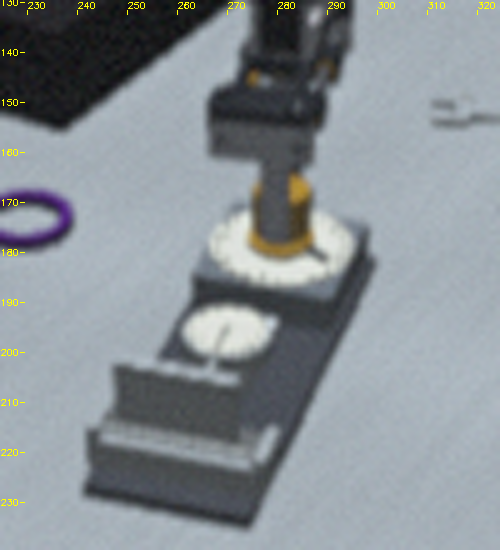

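```bash
python3 - <<'E'
from h import *
K=np.array([.5617,-.1446])
R=sensors.read_orientation()
env.move_gripper(.055,8)
env.move_straight([*K,.059],rot=R,vel=.03); st()
env.move_gripper(.0,8); st()
env.move_gripper(.0,25); st()
q=np.array(sensors.read_joint_positions()); print(q.round(1))
for i in range(1,6):
    a=q.copy(); a[6]-=216*i/5
    env.goto_joints(a); f=sensors.read_contact_force(); print(sensors.read_tcp_pos().round(4),f.round(1),sensors.read_moment().round(2),round(sensors.read_time_s(),2))
print(sensors.read_joint_positions().round(1))
E
```

```text
t 20.49 tcp [ 0.5617 -0.1448  0.059 ] F [-0.1  -0.83  0.38] w 0.0546
t 20.88 tcp [ 0.5616 -0.1443  0.059 ] F [-0.07  1.96  0.51] w 0.0394
t 21.09 tcp [ 0.5616 -0.1443  0.059 ] F [-1.15  1.43  1.49] w 0.0394
[ 22.   42.3 -16.4 105.2  19.4  35.2 103.6]
[ 0.5616 -0.1445  0.059 ] [0.5 0.9 1.3] [-0.01 -0.01 -0.01] 21.84
[ 0.5614 -0.1447  0.059 ] [-1.  -1.2  0.9] [-0.23  0.21 -0.06] 22.59
[ 0.5611 -0.1447  0.059 ] [-2.3 -1.7  3. ] [-0.22  0.64 -0.02] 23.34
[ 0.5609 -0.1445  0.059 ] [-4.  -1.6  3.4] [-0.14  0.92  0.04] 24.09
[ 0.5609 -0.1443  0.0589] [-4.8 -1.3  5.6] [ 0.06  1.07 -0.11] 24.84
[  22.    42.3  -16.4  105.2   19.4   35.3 -112.3]
```

Centred well, with small forces throughout. I'll release, clear the view and look.

```bash
python3 - <<'E'
from h import *
env.move_gripper(.062,25); p=sensors.read_tcp_pos()
env.move_straight([p[0],p[1],.15],vel=.15)
q=np.array(sensors.read_joint_positions()); q[0]+=25; env.goto_joints(q); st()
s=optics.snapshot("side");t=optics.snapshot("top")
cv2.imwrite("pics/s7.png",s);cv2.imwrite("pics/t7.png",t)
crop(t,275,175,330,230,10,"pics/b7.png");crop(s,225,140,315,240,5,"pics/a7.png")
E
```

```text
t 27.14 tcp [ 0.4489 -0.3658  0.1491] F [0.4  0.32 0.35] w 0.0619
```

View pics/b7.png

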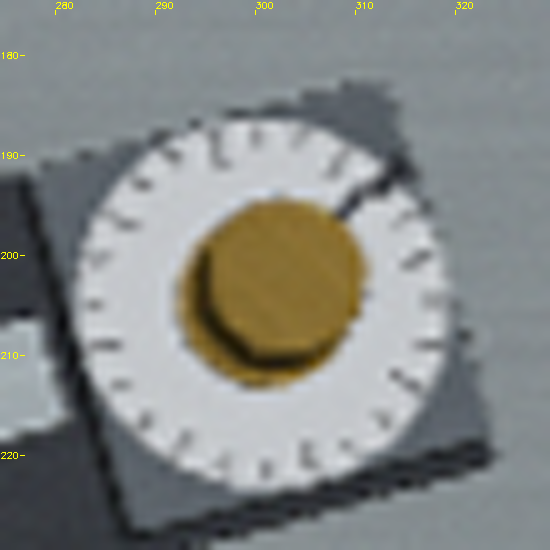

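View pics/a7.png

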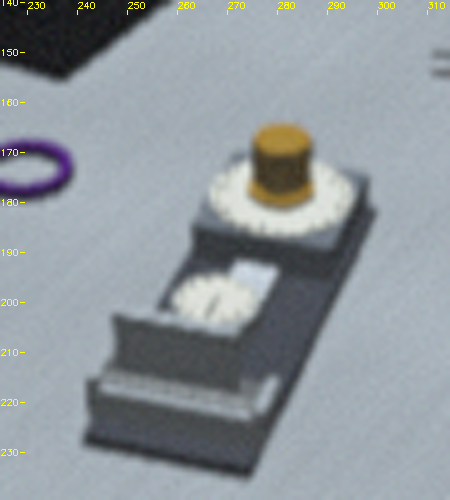

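```bash
python3 - <<'E'
from h import *
t=cv2.imread("pics/t7.png"); 
K=np.array([.5617,-.1446]); f=fr(K,0)
cl=lambda a,z,r0,r1:proj('top',f([[r*np.cos(np.radians(a)),r*np.sin(np.radians(a)),z] for r in(r0,r1)]))
crop(t,300,183,324,203,30,"pics/b8.png")
for nm,p,z in(('ptr in',(345,212),.049),('ptr mid',(358,198),.049),('ptr out',(378,184),.049),('tab in',(388,176),.052),('tab out',(403,160),.052)):
    w=at('top',(275+p[0]/10-.5,175+p[1]/10-.5),z)[:2]-K; print(nm,np.hypot(*w).round(4),np.degrees(np.arctan2(w[1],w[0])).round(1))
E
```

```text
ptr in 0.0317 -42.7
ptr mid 0.0369 -43.0
ptr out 0.0433 -45.0
tab in 0.046 -45.6
tab out 0.0519 -45.6
```

View pics/b8.png

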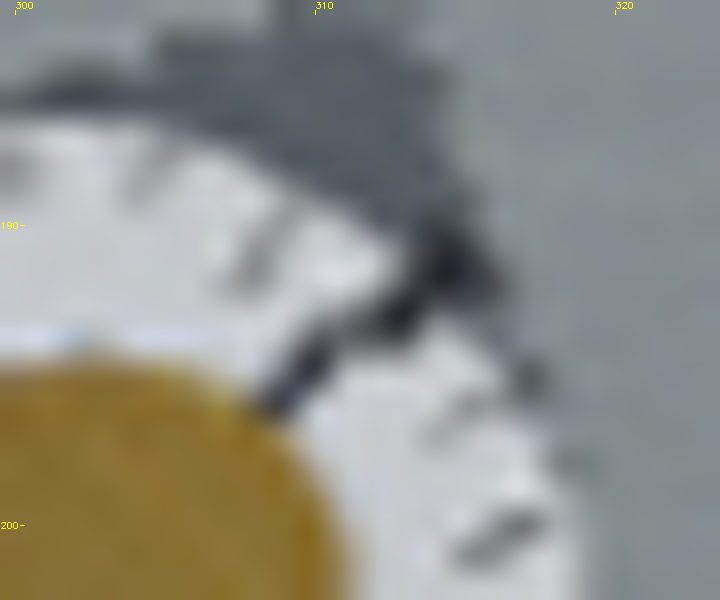

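```bash
python3 - <<'E'
from h import *
a=cv2.imread("pics/top0.png"); b=cv2.imread("pics/t7.png")
x0,y0=300,183
ga=a[y0:203,x0:324].astype(float).mean(2); gb=b[y0:203,x0:324].astype(float).mean(2)
crop(a,300,183,324,203,15,"pics/c1.png")
d=np.clip(ga-gb,0,255).astype(np.uint8); D=cv2.cvtColor(d,cv2.COLOR_GRAY2BGR); cv2.imwrite("pics/dd.png",cv2.resize(D,None,fx=15,fy=15,interpolation=cv2.INTER_CUBIC))
cv2.imwrite("pics/c2.png",np.hstack([cv2.imread("pics/c1.png"),cv2.imread("pics/dd.png")]))
w=np.where(d>40,d.astype(float),0); v,u=np.mgrid[y0:203,x0:324]
K=np.array([.5617,-.1446])
def rep(n,u,v,z):
    p=at('top',(u,v),z)[:2]-K; print(n,round(u,2),round(v,2),np.hypot(*p).round(4),np.degrees(np.arctan2(p[1],p[0])).round(1))
rep('ptr centroid',(w*u).sum()/w.sum(),(w*v).sum()/w.sum(),.049)
for lo,hi in((305,309.5),(309.5,314)):
    m=w*(u>=lo)*(u<hi); rep('part',(m*u).sum()/m.sum(),(m*v).sum()/m.sum(),.049)
m=np.where((u>=311)&(u<=317)&(v>=188)&(v<=196)&(ga<75),90-ga,0); print((m>0).sum()); rep('tab',(m*u).sum()/m.sum(),(m*v).sum()/m.sum(),.052)
# initial pointer: dark pixels below knob
g=a.astype(float).mean(2); v,u=np.mgrid[0:384,0:512]; m=np.where((u>=296)&(u<=302)&(v>=213)&(v<=220)&(g<110),130-g,0); rep('ptr0',(m*u).sum()/m.sum(),(m*v).sum()/m.sum(),.049)
E
```

```text
ptr centroid 309.65 194.92 0.0345 -42.7
part 308.83 195.63 0.0316 -41.9
part 310.28 194.38 0.0367 -43.2
6
tab 314.09 191.69 0.0482 -46.5
ptr0 300.09 215.83 0.0296 171.4
```

View pics/c2.png

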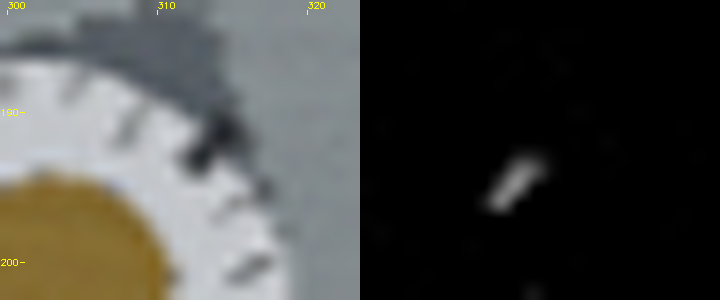

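Pointer reads −42.7°, tab −46.5°, so it's about 3.5° short: already in tolerance. I'll take one fresh grip for a small nudge and more margin.

```bash
python3 - <<'E'
from h import *
K=[.5613,-.1445]
q=np.array(sensors.read_joint_positions()); q[0]-=25; q[6]+=20; env.goto_joints(q)
R=sensors.read_orientation()
env.move_straight([*K,.059],rot=R,vel=.12); st()
env.move_gripper(.0,10); st()
env.move_gripper(.0,25)
q=np.array(sensors.read_joint_positions()); q[6]-=3.5; env.goto_joints(q); env.sleep(.2); st()
env.move_gripper(.062,25); p=sensors.read_tcp_pos()
env.move_straight([p[0],p[1],.15],vel=.15)
q=np.array(sensors.read_joint_positions()); q[0]+=25; env.goto_joints(q); st()
s=optics.snapshot("side");b=optics.snapshot("top")
cv2.imwrite("pics/s9.png",s);cv2.imwrite("pics/t9.png",b)
a=cv2.imread("pics/top0.png");x0,y0=300,183
d=np.clip(a[y0:203,x0:324].astype(float).mean(2)-b[y0:203,x0:324].astype(float).mean(2),0,255)
w=np.where(d>40,d,0); v,u=np.mgrid[y0:203,x0:324]
P=at('top',((w*u).sum()/w.sum(),(w*v).sum()/w.sum()),.049)[:2]-[.5617,-.1446]; print(np.hypot(*P),np.degrees(np.arctan2(P[1],P[0])))
crop(b,300,183,324,203,20,"pics/b9.png"); crop(b,195,170,330,260,5,"pics/b10.png")
E
```

```text
t 29.13 tcp [ 0.5618 -0.1448  0.0596] F [ 0.07 -0.26 -0.1 ] w 0.062
t 29.61 tcp [ 0.5616 -0.1444  0.0595] F [-0.74  0.68  3.56] w 0.04
t 30.27 tcp [ 0.5616 -0.1444  0.0595] F [-0.4   0.81  3.64] w 0.0397
t 32.57 tcp [ 0.4487 -0.3659  0.1492] F [-0.21 -0.01 -0.43] w 0.062
0.03574787338060084 -45.7336669511321
```

View pics/b9.png

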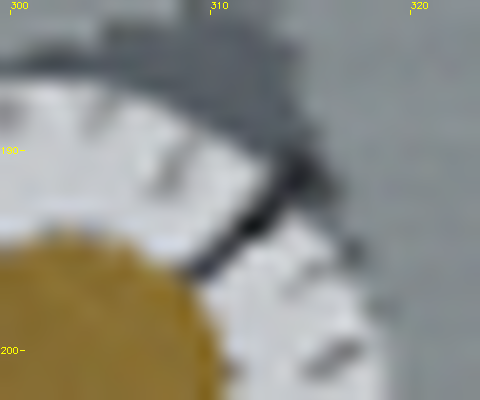

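View pics/t9.png

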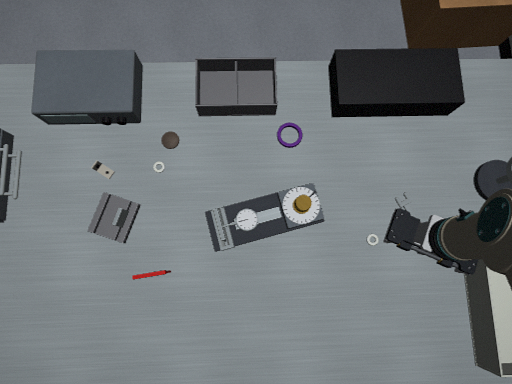

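View pics/s9.png

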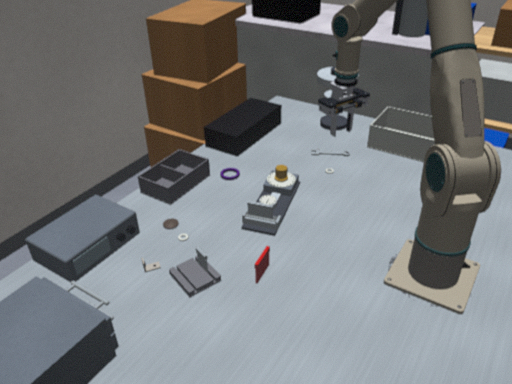

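Pointer and tab now form one straight line, from top (309,196) to (314.5,191). The blade still stands in the slot at top (221,227) and side (262,210), and the other parts haven't moved.

```bash
python3 - <<'E'
from h import *
st(); env.close_job()
E
```

```text
t 32.67 tcp [ 0.4491 -0.3656  0.1494] F [-0.04  0.15 -0.19] w 0.0619
the job is handed in; nothing more can be done
```

The longer blade is in the holder's slot and released, the pointer is on the set tab, and I handed the job in at about 32.7 s. The hand-in reports no verdict, so this rests on my own checks.

- **Blade:** I took it from the rest's left groove and lowered it until it met the slot floor at the predicted height (TCP z 0.064 m, about 11 N). After release it matched the home outline in both cameras. In the last pictures it still stood in the slot with the indicator up against it; I did not measure its lean.
- **Knob:** I turned it 216° clockwise in one grip, which left it about 3.5° short. A fresh grip added 3.5°, and the last picture put the pointer at −45.7° and the tab at −46.5°, within 1° or about 0.6 mm.
- **Everything else:** The other parts show no visible movement in the last pictures, and the gripper ended clear of everything.
- **Disagreements:** The side camera read 1–2 px off the top camera. My first knob centre, from both cameras, was about 2 mm off. I corrected it from the force felt when the fingers closed, which agreed with the top camera alone.

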